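# Hold a clamped filter plate's label up to the label camera

### The arm

A 6-joint arm with a two-finger parallel gripper is mounted at the origin on the work surface. World frame = base frame: x ahead of the robot, y to its left, z up, the work surface at z = 0. Lengths are in m, angles in rad, forces in N, time in s.
With the tool pointing down it reaches from about 0.325 to 0.775 m from the base axis. Payload 5.5 kg.
Tool frame: the origin (TCP) lies between the finger pads, 19 mm behind the fingertips; this is the grasp point; z points along the fingers, y is the line along which they close (so a half turn about z gives the same grasp; the last joint's range is limited). The gripper opens to 85 mm and grips with 20 to 120 N. Pads are 22 mm wide; open, the fingers measure 114 mm over their backs; the gripper's body (76 mm by 85 mm) begins 54 mm behind the grasp point. The pads swing forward as they close: fully open they stand 13 mm farther back than shut.
Start: joints at [-1.328, 0.091, 1.231, -0, 1.82, -0.057], TCP at [0.177, -0.573, 0.25] pointing down, gripper open.
Joint ranges: [-2.87, 2.87], [-0.86, 2.18], [0.17, 2.46], [-1.51, 4.65], [0.06, 2.69], [-2.65, 2.65]. Speed limits (rad/s): [2.57, 2.57, 3.01, 3.14, 3.14, 3.14].

### API

Orientations are given as a unit quaternion [w, x, y, z].
In Python, from station import get_state, optics, workorder gives the robot as it stands.
- The arm moves only by the shell command python3 -m handwheel 'ROWS' [OPENING] [FORCE]. ROWS is JSON, a list of rows, each an object with "dp": the shift along the tool's x, y, z in mm, a list of three; "rot": the turn, a rotation vector about the tool's x, y, z in rad, a list of three. A call has 1 to 12 rows; each row is the pose to reach, as a shift and turn from the pose commanded when the call began, along the tool's axes at that moment; what a row does not reach only later rows make up. A row lasts 1/10 s, in which the tool goes at most 50 mm and 8.59 degrees, less where a joint would pass 70% of its speed; a pose out of reach is approached as far as the arm can. A call with a gripper value outside its range is refused whole. OPENING is the closure, from -1 (fully open) to 1 (shut), set as the call begins (- or left out, the last holds). The fingers move at their own pace and stop on an object; FORCE is the grip in N (left out, the last holds). Time passes only in rows, so rows that repeat a pose let the fingers close. It gives the time, the measured TCP pose, the force, the opening and the grip force at its end, in the units of the state.
- get_state(): the state, without advancing time (a new reading comes with each control period).
- optics.read_camera(name): name is "scene" or "side" or "wrist"; returns the picture (400x640x3 uint8, red, green, blue); there is no depth.
- optics.camera_params(name): a dict with "camera_matrix" (3x3 intrinsics, pixels), "R" (3x3) and "t" (3): a world point X has camera coordinates R X + t. Camera axes: x right, y down, z forward; pixel columns grow to the right and rows downward; lengths in m; the calibration is good to about 2 mm. The wrist camera is an equidistant fisheye: a pixel r from the principal point sees the ray r / f radians off the axis. A picture is of the moment at which its call begins: read the wrist's pose just before it. camera_params takes no time and is no camera call; for the wrist camera it gives the pose at the moment of the call.
- workorder.close_job(): hands the job in; it is judged then, once.
The state is a dict: "time_s": time; "joint_pos": joint angles; "dq": joint speeds; "joint_torque": joint torques, N m; "tool_pos": TCP position; "orientation": TCP orientation; "ft_force": force on the tool from outside, world axes, zero at the start; "moment": the same for the moment, N m; "opening": finger opening in m; "grasp_force": force on a finger pad.
Only numpy, scipy, OpenCV 4.12 (cv2) and the standard library are available. Lean on these libraries where they do the work, as an engineer would, in place of code of your own. Each camera call takes 0.05 s, during which the arm holds its last target. There are 200 camera calls.

### The job

Free the amber filter plate that is clamped in the jig: turn the red knob about a quarter turn anticlockwise to unlock the blue keeper and slide the keeper back off the plate. Draw that plate up out of its slot, gripping it by its clear amber end; its small corner notch marks the frosted end, which carries a paper label on one face. Finish while holding it still in front of the label camera, label up, square to the lens, notched edge uppermost and about 15 cm away with the label in the middle of the view; keep hold of it, leave the other plate standing in its slot, and do not knock the camera or disturb the other things on the bench.

Things in the scene. Friction and masses are not known exactly. Their poses are not given: they have to be found in the camera images.
- jig: Fixed plywood board, -45 to 110 mm in x, -95 to 200 in y, 12 thick, with two parallel slotted aluminium channels 65 mm apart, tops at 34.5 mm. Origin on the table under the middle of the clamp channel; z up; y along both channels, towards keeper and knob; the waiting channel is 65 mm to +x. A plate stands on its long edge in each: middle 53.5 mm above the table, top edge 83.5 mm.
- clamp_slot (a point): Floor of the clamp channel's slot (10 mm wide, floor 23.5 mm above the table), under its plate's middle; axes as the jig's. A black fixed stop, 62 mm high, clasps the last 6 mm of the plate's -y end; the keeper is at its +y end.
- waiting_slot (a point): Floor of the waiting channel's slot, under its plate's middle; axes as the jig's. Black fixed stops, 62 mm high, clasp the plate's last 6 mm at both ends. The plate that stands here stays here.
- keeper (a joint): Blue sliding end stop at the clamped plate's +y end, 94.5 mm high, m: 0 = against the plate, its 14 mm lip 2 mm above the plate's top corner, so the plate cannot be lifted; grows to 0.040 along the jig's +y; clear of the plate from 0.016. Some 2 N of friction when unlocked. The knob rides on it, so it can be dragged by the knob.
- knob (a joint): Red clamp knob on the keeper, rad: 0 = locked (wing across the channel); grows anticlockwise seen from above to its stop at 1.4 (wing nearly along the channel). The keeper is locked fast below about 0.7 and free above 0.8. It stays where it is left; turns at about 0.06 N m.
- knob_grip (a point): Where to grip the knob: in its wing, on the turning axis, 72.5 mm above the table. x along the wing (38 mm long, 10 mm thick, 58 to 83.5 mm above the table), y through its thickness, z up. Below it a steel hub 24 mm wide, top at 52.5 mm. The keeper's upright stands 47 mm from the axis, towards the plate.
- plate_a: One of two identical acrylic plates, 120 x 8 x 60 mm, about 70 g; either may be the clamped one. Origin at its middle. x: lengthwise to the frosted end; y: out of the label face; z: to the long edge with the notch, up at the start. Clear amber for x -60 to 25 mm, frosted white 25 to 60; 8 mm square notch in the corner x 60, z 30. The two plates stand turned end for end from one another.
- plate_b: The other of the two identical filter plates; sizes and axes as plate_a.
- plate_a_label (a point): Middle of plate_a's paper label, 22 x 38 mm, on the label face: at x = 40, y = 4, z = 0 mm in the plate's axes, which it shares.
- plate_b_label (a point): Middle of plate_b's paper label, as on plate_a.
- label_camera: Fixed camera on a stand beyond the jig; origin on the table plumb under the lens. Base 130 x 150 mm with its near edge 35 mm beyond the origin (+x), post 380 mm high, a boom to -x, and a black head with a white ring light 68 mm across that looks to -x and 45 degrees down.
- lens (a point): Middle of the camera's front lens, about 0.30 m above the table. z: viewing direction, out of the lens, 45 degrees down; x: up in the picture; y: level. The label's middle belongs at about z = 0.15 m, x = y = 0, with the plate's y against the lens' z and the plate's z along the lens' x.
- scissors: Loose scissors, orange handles, 180 mm long, 10 mm high. Leave alone.
- enclosure: Loose black open instrument case with a green board inside, 130 x 180 x 42 mm; origin under its middle. Leave alone.
- dish: Loose clear round dish, 96 mm across, 16 mm high. Leave alone.
- tape_core: Loose blue tube, 52 mm across, 50 mm high, standing. Leave alone.
- green_cup: Loose green cup, 52 mm across, 42 mm high. Leave alone.
- brown_lid: Loose brown disc, 110 mm across, 10 mm high. Leave alone.
- window_mount: Loose flat grey frame with two windows, 140 x 170 x 4 mm. Leave alone.
Not all that is in view belongs to the job. Leave any black look-alike of the plate_a alone. What is shaped like the plate_b but green or purple is not meant.

How it is judged:
By the outcome, as a careful person would: the job done as asked, in the order asked, and still so for the second after the job is handed in, while the arm keeps its last pose, push and grip.
It also fails if it takes over 48 s, if anything falls off the work surface, if the arm or the gripper's body presses on something with over 40 N, if the wrist force passes 120 N, or if a joint passes its speed limit or range.

## Working session

There is one attempt and no reset: what is moved stays moved. The work goes in short steps, Python scripts to look and compute and a shell command to move; the robot and the scene stay as the last step left them, time stands still between calls to the robot, and variables do not carry over. Pictures are saved under pics/ and viewed, at most 10 in all, crops included, and the job is handed in when it is done.

```bash
ls; mkdir -p pics; python3 - <<'E'
from station import get_state, optics
import cv2
for n in ("scene","side"):
    im=optics.read_camera(n); cv2.imwrite(f"pics/{n}0.png",im[:,:,::-1])
    p=optics.camera_params(n); print(n,p)
s=get_state(); print(s)
E
```

```text
pics
scene {'camera_matrix': array([[453.69264335,   0.        , 314.99931189],
       [  0.        , 453.69264335, 202.42809199],
       [  0.        ,   0.        ,   1.        ]]), 'R': array([[-0.22137195,  0.97500111, -0.01916488],
       [ 0.65922052,  0.13513475, -0.73970731],
       [-0.71862561, -0.17638433, -0.67265578]]), 't': array([ 0.18249706, -0.22472135,  1.90914876])}
side {'camera_matrix': array([[414.1672941 ,   0.        , 322.26029933],
       [  0.        , 414.1672941 , 192.43446291],
       [  0.        ,   0.        ,   1.        ]]), 'R': array([[-0.97118844, -0.23826529,  0.0047609 ],
       [-0.15044332,  0.5974807 , -0.78764435],
       [ 0.18482376, -0.76566733, -0.61611177]]), 't': array([0.53046052, 0.27256316, 1.46090209])}
{'time_s': 0.1, 'joint_pos': array([-1.32769182e+00,  9.18276717e-02,  1.23179415e+00, -3.17255929e-05,
        1.81976434e+00, -5.66544125e-02]), 'dq': array([ 0.00030676, -0.00046348, -0.00063301,  0.00060536, -0.00267934,
       -0.00043207]), 'joint_torque': array([ 4.07585889e-03, -4.60216999e+01, -4.19217789e+01,  6.64543859e-05,
        1.06899222e-02, -1.46866165e-05]), 'tool_pos': array([ 0.17713759, -0.57303314,  0.24892128]), 'orientation': array([-8.91431690e-04,  9.88789268e-01,  1.49315036e-01, -9.87896176e-05]), 'ft_force': array([ 1.04859278, -0.29583149,  0.5839014 ]), 'moment': array([ 0.03745771, -0.03070632,  0.0004411 ]), 'grasp_force': 0.0, 'opening': 0.08567366939106792}
```

View pics/scene0.png

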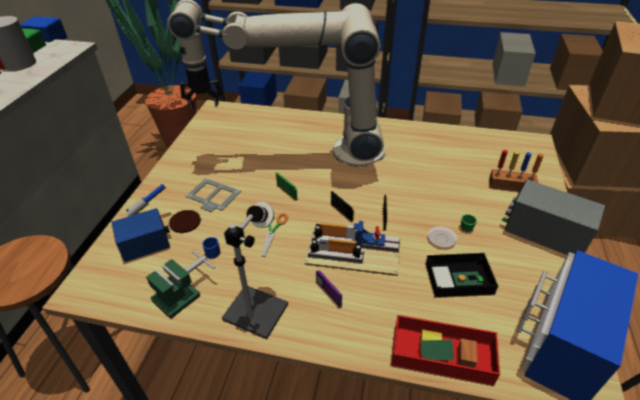

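View pics/side0.png

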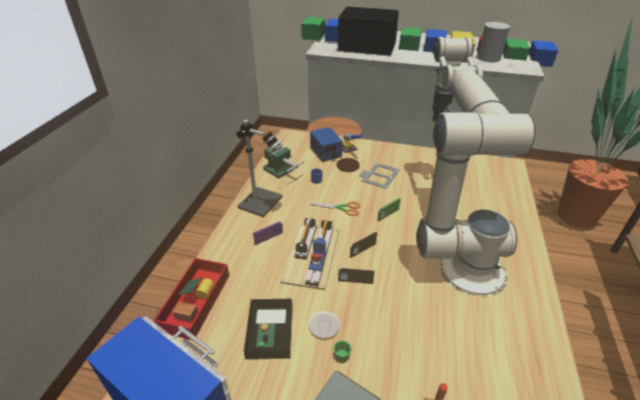

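Scene: the jig is at about (355,245) with the red knob at (378,231), and the label camera stands at (250,215–310). Side: the jig is at (312,255) and the camera head at (247,130). Zooming in next.

```bash
python3 - <<'E'
import cv2, numpy as np
a=cv2.imread("pics/scene0.png"); b=cv2.imread("pics/side0.png")
c=lambda im,x0,y0,w,h:cv2.resize(im[y0:y0+h,x0:x0+w],(400,300),interpolation=cv2.INTER_CUBIC)
m=np.vstack([np.hstack([c(a,296,200,120,90),c(b,270,210,104,78)]),np.hstack([c(a,205,190,120,90),c(b,225,110,80,60)])])
cv2.imwrite("pics/mos.png",m)
E
```

```text
(no output)
```

View pics/mos.png

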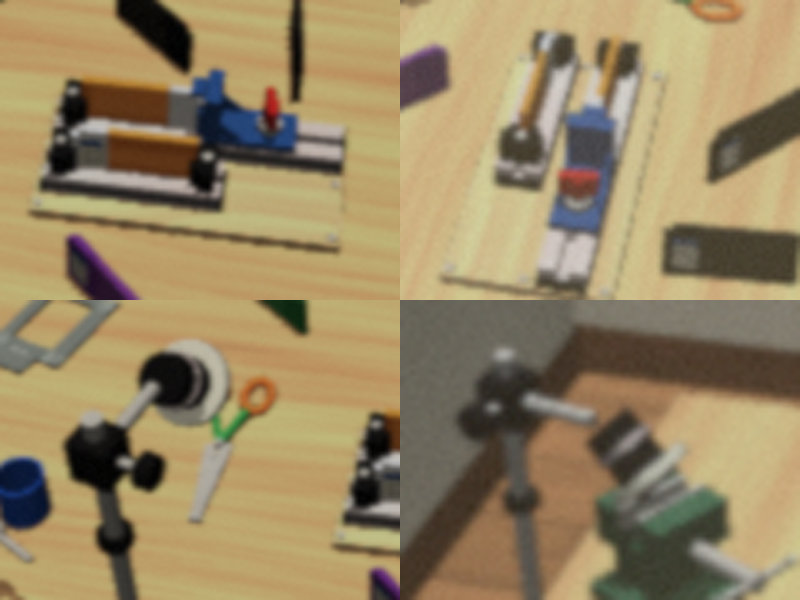

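The mosaic shows the clamped plate is the channel nearer the robot, with its frosted end at the keeper. The board corners are near scene (398,274) and (306,264) and side (281,283), (324,287) and (339,229). The ring light is near scene (262,216) and side (276,144).

```bash
cat > h.py <<'E'
import numpy as np, cv2
from station import get_state, optics
from scipy.spatial.transform import Rotation as Rn
P={n:optics.camera_params(n) for n in("scene","side")}
def ray(n,u,v,p=None):
    p=p or P[n];K=p["camera_matrix"];R=p["R"];t=p["t"]
    x=(u-K[0,2])/K[0,0];y=(v-K[1,2])/K[1,1]
    if n=="wrist":
        r=np.hypot(x,y);d=np.array([x/r*np.sin(r),y/r*np.sin(r),np.cos(r)]) if r>0 else np.array([0,0,1.])
    else: d=np.array([x,y,1.])
    d=R.T@d; return -R.T@t,d/np.linalg.norm(d)
def onz(n,u,v,z,p=None):
    c,d=ray(n,u,v,p); return c+d*(z-c[2])/d[2]
def tri(*rs):
    A=sum(np.eye(3)-np.outer(d,d) for c,d in rs);b=sum((np.eye(3)-np.outer(d,d))@c for c,d in rs)
    return np.linalg.solve(A,b)
def proj(n,X,p=None):
    p=p or P[n];q=p["R"]@X+p["t"];K=p["camera_matrix"]
    if n=="wrist":
        r=np.hypot(q[0],q[1]);th=np.arctan2(r,q[2]);return np.array([K[0,2]+K[0,0]*th*q[0]/r,K[1,2]+K[1,1]*th*q[1]/r])
    return np.array([K[0,0]*q[0]/q[2]+K[0,2],K[1,1]*q[1]/q[2]+K[1,2]])
def pose():
    s=get_state();q=s["orientation"];return s["tool_pos"],Rn.from_quat([q[1],q[2],q[3],q[0]])
E
python3 - <<'E'
from h import *
np.set_printoptions(precision=4,suppress=True)
J=[(110,200),(110,-95),(110,200),(-45,200),(-45,-95)]
W=[onz(*a,.012)[:2] for a in [("scene",398,274.1),("scene",305.6,263.6),("side",280.9,282.8),("side",324.1,286.7),("side",338.9,228.7)]]
J=np.array(J)/1e3;W=np.array(W);print(W)
a=J-J.mean(0);b=W-W.mean(0);yaw=np.arctan2((a[:,0]*b[:,1]-a[:,1]*b[:,0]).sum(),(a*b).sum())
R=np.array([[np.cos(yaw),-np.sin(yaw)],[np.sin(yaw),np.cos(yaw)]]);o=W.mean(0)-R@J.mean(0)
print("yaw",yaw,"o",o,"res",W-J@R.T-o)
# red knob
for n in P:
    im=cv2.cvtColor(cv2.imread(f"pics/{n}0.png"),cv2.COLOR_BGR2HSV)
    u0,v0=proj(n,np.r_[o+R@[0,.12],.072]);print(n,u0,v0)
    m=cv2.inRange(im,(0,150,90),(6,255,255))|cv2.inRange(im,(172,150,90),(180,255,255))
    ys,xs=np.nonzero(m);k=(abs(xs-u0)<30)&(abs(ys-v0)<30);print(xs[k].mean(),ys[k].mean(),k.sum(),onz(n,xs[k].mean(),ys[k].mean(),.072))
L=tri(ray("scene",262,216.4),ray("side",276,144));print("ring",L,proj("scene",L),proj("side",L))
# base corners: dark grey quad around (255,312) in scene
im=cv2.imread("pics/scene0.png")
p,r=pose();print(p,r.as_matrix());w=optics.camera_params("wrist");print("wristcam in tool",r.as_matrix().T@(-w["R"].T@w["t"]-p),(w["R"]@r.as_matrix()).T,w["camera_matrix"])
cv2.imwrite("pics/b.png",cv2.resize(im[280:340,215:295],(640,480),interpolation=cv2.INTER_CUBIC))
E
```

```text
[[ 0.6441  0.2218]
 [ 0.6621 -0.0672]
 [ 0.6336  0.2288]
 [ 0.4885  0.2096]
 [ 0.4992 -0.0792]]
yaw 0.0662948100592049 o [0.5431 0.0178] res [[ 0.0046 -0.0028]
 [ 0.003   0.0026]
 [-0.0059  0.0042]
 [ 0.0036 -0.0047]
 [-0.0052  0.0008]]
scene 376.4690340320611 231.5983549060113
377.24 230.68 25 [0.5305 0.1394 0.072 ]
side 315.9033792009277 256.3145823240951
315.29411764705884 255.7058823529412 17 [0.5378 0.1353 0.072 ]
ring [ 0.764  -0.1519  0.3064] [260.9604 214.631 ] [275.1833 145.1932]
[ 0.1771 -0.573   0.2489] [[ 0.9554  0.2953 -0.0005]
 [ 0.2953 -0.9554  0.0017]
 [ 0.0001 -0.0018 -1.    ]]
wristcam in tool [ 0.0691  0.0002 -0.1241] [[-0.0008 -0.9616 -0.2746]
 [ 1.     -0.0005 -0.001 ]
 [ 0.0008 -0.2746  0.9616]] [[309.7069   0.     320.0157]
 [  0.     309.7069 198.7522]
 [  0.       0.       1.    ]]
```

View pics/b.png

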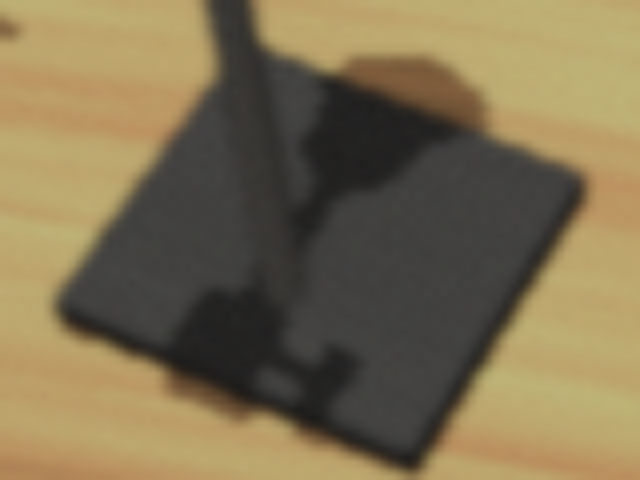

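Base corners in the scene picture are at about (288,302), (267,338), (222,319) and (246,286). Next I work out the camera yaw and the first move.

```bash
cat >> h.py <<'E'
def move(Xt,yang=None,Rt=None):
    """print dp (mm) and rotvec in tool axes from present pose to target; tool down with tool y at world angle yang"""
    p,r=pose()
    if Rt is None:
        y=np.array([np.cos(yang),np.sin(yang),0]);z=np.array([0,0,-1.]);Rt=Rn.from_matrix(np.c_[np.cross(y,z),y,z])
    print("dp",np.round(r.inv().apply(np.array(Xt)-p)*1e3,1),"rot",np.round((r.inv()*Rt).as_rotvec(),3))
E
python3 - <<'E'
from h import *
np.set_printoptions(precision=4,suppress=True)
c=np.array([onz("scene",u,v,.012)[:2] for u,v in [(287.9,302.5),(266.9,338.5),(222.5,318.8),(246.3,286.3)]])
print(c,np.linalg.norm(np.roll(c,-1,0)-c,axis=1),c.mean(0))
for e in np.roll(c,-1,0)-c: print(np.degrees(np.arctan2(e[1],e[0])))
move([.53,.08,.24],-1.505)
E
```

```text
[[ 0.8161 -0.0831]
 [ 0.9421 -0.1082]
 [ 0.9086 -0.2509]
 [ 0.7857 -0.2222]] [0.1285 0.1465 0.1263 0.1424] [ 0.8631 -0.1661]
-11.284867624300764
-103.20709381041793
166.87005236327167
77.65186760018
dp [ 530.  -519.7    9.9] rot [-0.002  0.     0.234]
```

```bash
python3 -m handwheel '[{"dp":[20,-20,0],"rot":[0,0,0.01]},{"dp":[55,-54,0],"rot":[0,0,0.03]},{"dp":[90,-88,0],"rot":[0,0,0.05]},{"dp":[125,-122,0],"rot":[0,0,0.07]},{"dp":[160,-157,0],"rot":[0,0,0.09]},{"dp":[195,-191,0],"rot":[0,0,0.11]},{"dp":[230,-225,0],"rot":[0,0,0.13]},{"dp":[265,-260,0],"rot":[0,0,0.15]},{"dp":[300,-294,0],"rot":[0,0,0.17]},{"dp":[335,-328,0],"rot":[0,0,0.19]},{"dp":[370,-363,0],"rot":[0,0,0.21]},{"dp":[405,-397,0],"rot":[0,0,0.234]}]' 0.4
cat > log.py <<'E'
import json
from station import get_state
s=get_state()
open("log.jsonl","a").write(json.dumps({k:list(map(float,s[k])) for k in("joint_pos","tool_pos","orientation")})+"\n")
E
python3 log.py
python3 -c "
from h import *
move([.53,.08,.24],-1.505)"
```

```text
time_s: 1.3
tool_pos: [0.4473, -0.0723, 0.2498]
orientation: [0.0, 0.999, 0.032, 0.0]
ft_force: [0.7, -0.5, 1.5]
opening: 0.0258
grasp_force: 0.0
dp [  92.5 -146.6    9.8] rot [ 0.    -0.    -0.001]
```

```bash
python3 -m handwheel '[{"dp":[20,-33,3]},{"dp":[43,-68,5]},{"dp":[67,-106,8]},{"dp":[92,-147,10]},{"dp":[92,-147,10]}]' || python3 -m handwheel '[{"dp":[20,-33,3],"rot":[0,0,0]},{"dp":[43,-68,5],"rot":[0,0,0]},{"dp":[67,-106,8],"rot":[0,0,0]},{"dp":[92,-147,10],"rot":[0,0,0]},{"dp":[92,-147,10],"rot":[0,0,0]}]'
python3 log.py
python3 - <<'E'
from h import *
import pickle
w=optics.camera_params("wrist");im=optics.read_camera("wrist");pickle.dump(w,open("w1.pkl","wb"))
cv2.imwrite("pics/w1.png",im[:,:,::-1])
E
```

```text
time_s: 1.8
tool_pos: [0.5298, 0.083, 0.2375]
orientation: [-0.001, 0.999, 0.036, -0.002]
ft_force: [-1.6, -1.2, -0.3]
opening: 0.0257
grasp_force: 0.0invalid input
```

View pics/w1.png

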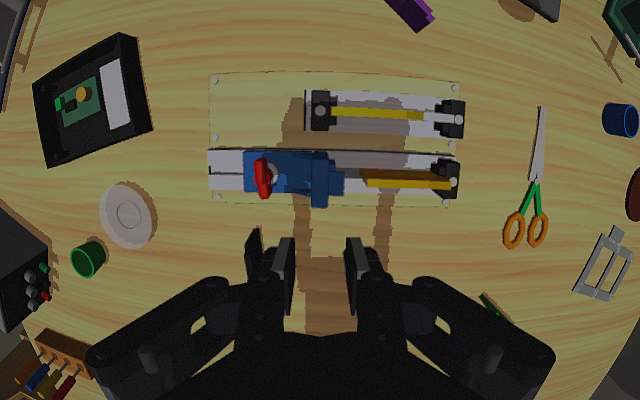

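The wrist picture shows the knob wing at (264,178), the clamped plate's top edge at (366–450,184) and the waiting plate at (330–424,113).

```bash
python3 - <<'E'
from h import *
import pickle
np.set_printoptions(precision=4,suppress=True)
w=pickle.load(open("w1.pkl","rb"));im=cv2.imread("pics/w1.png");hsv=cv2.cvtColor(im,cv2.COLOR_BGR2HSV)
m=(cv2.inRange(hsv,(0,170,120),(6,255,255))|cv2.inRange(hsv,(174,170,120),(180,255,255)));m[:140]=0;m[220:]=0;m[:,:240]=0;m[:,300:]=0
ys,xs=np.nonzero(m);(c,s,a)=cv2.minAreaRect(np.c_[xs,ys].astype(np.float32));print("red",xs.mean(),ys.mean(),c,s,a,len(xs),onz("wrist",*c,.078,w))
m=cv2.inRange(hsv,(20,200,150),(32,255,255));
for n,(y0,y1,x0,x1) in dict(clamp=(165,200,340,470),wait=(95,130,320,440)).items():
    q=np.zeros_like(m);q[y0:y1,x0:x1]=m[y0:y1,x0:x1];ys,xs=np.nonzero(q)
    X=np.array([onz("wrist",u,v,.0835,w) for u,v in zip(xs,ys)])
    d=X[:,:2]-X[:,:2].mean(0);_,S,V=np.linalg.svd(d,full_matrices=False);v=V[0]*np.sign(V[0][1]);t=d@v;e=d@[v[1],-v[0]]
    print(n,len(xs),"mid",X[:,:2].mean(0),"dir",np.degrees(np.arctan2(v[1],v[0]))-90,"ends",X[:,:2].mean(0)+v*np.percentile(t,1),X[:,:2].mean(0)+v*np.percentile(t,99),"width",np.percentile(e,[3,97]))
for u,v in [(208,72),(462,83),(457,207),(210,203)]: print(onz("wrist",u,v,.012,w))
E
```

```text
red 259.88513513513516 180.0777027027027 (260.54998779296875, 179.6500244140625) (38.2635612487793, 12.649110794067383) 71.56504821777344 296 [0.5322 0.14   0.078 ]
clamp 4 mid [0.5421 0.0076] dir 3.355348194765469 ends [ 0.5429 -0.007 ] [0.5403 0.0384] width [-0.0001  0.0001]Traceback (most recent call last):
  File "<stdin>", line 11, in <module>
IndexError: too many indices for array: array is 1-dimensional, but 2 were indexed
```

```bash
python3 - <<'E'
from h import *
import pickle
np.set_printoptions(precision=4,suppress=True)
w=pickle.load(open("w1.pkl","rb"));im=cv2.imread("pics/w1.png");hsv=cv2.cvtColor(im,cv2.COLOR_BGR2HSV)
print(hsv[176:192:1,400],hsv[113,400])
for n,(y0,y1,x0,x1) in dict(clamp=(165,200,355,470),wait=(95,130,325,440)).items():
    m=cv2.inRange(hsv,(18,170,140),(34,255,255));q=np.zeros_like(m);q[y0:y1,x0:x1]=m[y0:y1,x0:x1];ys,xs=np.nonzero(q)
    X=np.array([onz("wrist",u,v,.0835,w) for u,v in zip(xs,ys)])
    d=X[:,:2]-X[:,:2].mean(0);_,S,V=np.linalg.svd(d,full_matrices=False);v=V[0]*np.sign(V[0][1]);t=d@v;e=d@[v[1],-v[0]]
    print(n,len(xs),"mid",X[:,:2].mean(0),"dir",np.degrees(np.arctan2(v[1],v[0]))-90,"ends",X[:,:2].mean(0)+v*np.percentile(t,1),X[:,:2].mean(0)+v*np.percentile(t,99),"width",np.percentile(e,[3,97]))
m=(cv2.inRange(hsv,(0,170,120),(6,255,255))|cv2.inRange(hsv,(174,170,120),(180,255,255)))[150:205,245:285]
for r in m: print("".join(".#"[int(x>0)] for x in r))
for u,v in [(208,72),(462,83),(457,207),(210,203)]: print(onz("wrist",u,v,.012,w))
E
```

```text
[[ 17 193  70]
 [ 15 214  62]
 [ 15 210  62]
 [ 19 219  79]
 [ 24 236 136]
 [ 24 237 143]
 [ 24 237 138]
 [ 24 237 141]
 [ 24 237 139]
 [ 24 238 138]
 [ 24 248 141]
 [ 25 211 139]
 [ 18  49 140]
 [118  24 147]
 [120  15 140]
 [113  15 151]] [ 25 237 139]
clamp 381 mid [0.5393 0.0075] dir 3.3724022338199546 ends [ 0.5423 -0.0435] [0.5374 0.0391] width [-0.0031  0.003 ]
wait 230 mid [0.6025 0.0434] dir 3.060184133192436 ends [0.6042 0.0112] [0.6007 0.0768] width [-0.0031  0.0034]
........................................
........................................
........................................
........................................
........................................
........................................
........................................
........................................
........................................
........................................
........................................
...........######.......................
.........########.......................
.........########.......................
.........########.......................
..
[... 1035 characters left out ...]
.#########..................
.............#########..................
..............#########.................
..............#########.................
..............#########.................
...............########.................
...............########.................
...............########.................
................######..................
........................................
........................................
........................................
........................................
........................................
........................................
[0.6412 0.2212 0.012 ]
[ 0.6529 -0.0766  0.012 ]
[ 0.4999 -0.0925  0.012 ]
[0.4832 0.2161 0.012 ]
```

```bash
python3 -c "
from h import *
move([.5322,.138,.075],-1.515)"
```

```text
dp [  7.6 -56.9 163.1] rot [-0.     0.003  0.014]
```

```bash
python3 -m handwheel '[{"dp":[4,-28,20],"rot":[0,0,0.014]},{"dp":[8,-57,45],"rot":[0,0,0.014]},{"dp":[8,-57,85],"rot":[0,0,0.014]},{"dp":[8,-57,110],"rot":[0,0,0.014]},{"dp":[8,-57,110],"rot":[0,0,0.014]},{"dp":[8,-57,110],"rot":[0,0,0.014]}]' 0.3
python3 log.py
python3 - <<'E'
from h import *
w=optics.camera_params("wrist");im=optics.read_camera("wrist")
cv2.imwrite("pics/w2.png",cv2.resize(im[100:320,160:480,::-1],(800,550)))
move([.5322,.138,.075],-1.515)
for X in ([.5322,.138,.0835],): print((proj("wrist",np.array(X),w)-[160,100])*2.5)
E
```

```text
time_s: 2.45
tool_pos: [0.5331, 0.1349, 0.1306]
orientation: [0.0, 1.0, 0.025, -0.0]
ft_force: [0.3, 0.3, 2.0]
opening: 0.0297
grasp_force: 0.0
dp [-1.7 -3.  57. ] rot [-0.    -0.002 -0.005]
[386.03270085 331.87642096]
```

View pics/w2.png

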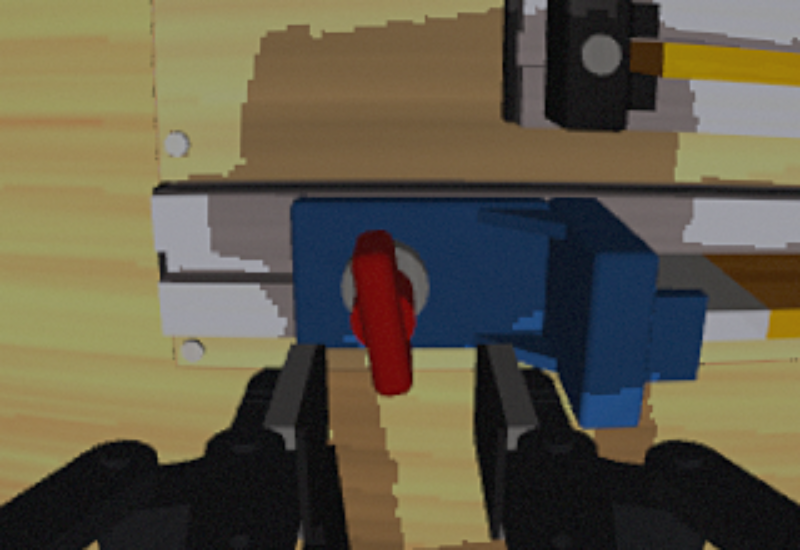

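The knob wing runs from (375,235) to (397,390) in this 2.5x crop, between the fingers' lanes. I'll cast those ends.

```bash
python3 - <<'E'
from h import *
np.set_printoptions(precision=4,suppress=True)
w=optics.camera_params("wrist")
for a in [(372,234),(399,391),(305,200),(345,345),(164,185),(800,185)]:
    z=.0835 if a[0] in(372,399) else .0345
    print(a,onz("wrist",a[0]/2.5+160,a[1]/2.5+100,z,w))
a,b=[onz("wrist",x/2.5+160,y/2.5+100,.0835,w) for x,y in [(372,234),(399,391)]]
print((a+b)/2,np.linalg.norm(a-b),np.arctan2(a[1]-b[1],a[0]-b[0]))
E
```

```text
(372, 234) [0.5566 0.1426 0.0835]
(399, 391) [0.5168 0.1344 0.0835]
(305, 200) [0.5529 0.164  0.0345]
(345, 345) [0.5075 0.1508 0.0345]
(164, 185) [0.5558 0.2072 0.0345]
(800, 185) [0.567  0.0086 0.0345]
[0.5367 0.1385 0.0835] 0.040676674941733854 0.20326710743240878
```

```bash
python3 -c "
from h import *
move([.535,.1385,.0755],-1.42)"
```

```text
dp [ 1.1 -3.4 56.5] rot [-0.    -0.002 -0.1  ]
```

```bash
python3 -m handwheel '[{"dp":[1,-3,20],"rot":[0,0,-0.1]},{"dp":[1,-3,40],"rot":[0,0,-0.1]},{"dp":[1,-3,55],"rot":[0,0,-0.1]},{"dp":[1,-3,55],"rot":[0,0,-0.1]}]'
python3 -m handwheel '[{"dp":[0,0,0],"rot":[0,0,0]},{"dp":[0,0,0],"rot":[0,0,0]},{"dp":[0,0,0],"rot":[0,0,0]},{"dp":[0,0,0],"rot":[0,0,0]},{"dp":[0,0,0],"rot":[0,0,0]}]' 1 40
python3 log.py
```

```text
time_s: 2.9
tool_pos: [0.5336, 0.1383, 0.074]
orientation: [0.0, 0.997, 0.075, -0.001]
ft_force: [0.2, 0.1, 0.4]
opening: 0.0297
grasp_force: 0.0
time_s: 3.4
tool_pos: [0.5348, 0.1394, 0.0766]
orientation: [-0.0, 0.997, 0.076, 0.001]
ft_force: [-1.1, 3.6, 6.5]
opening: 0.0097
grasp_force: 42.8
```

```bash
python3 -m handwheel '[{"dp":[0,0,-1],"rot":[0,0,-0.12]},{"dp":[0,0,-1],"rot":[0,0,-0.26]},{"dp":[0,0,-1],"rot":[0,0,-0.4]},{"dp":[0,0,-1],"rot":[0,0,-0.54]},{"dp":[0,0,-1],"rot":[0,0,-0.68]},{"dp":[0,0,-1],"rot":[0,0,-0.82]},{"dp":[0,0,-1],"rot":[0,0,-0.96]},{"dp":[0,0,-1],"rot":[0,0,-1.1]},{"dp":[0,0,-1],"rot":[0,0,-1.2]},{"dp":[0,0,-1],"rot":[0,0,-1.2]}]'
python3 log.py
python3 -c "
from h import *
p,r=pose();print(r.as_matrix().round(3))
move(p+.03*np.array([-.056,1,0]),-1.42+1.2)"
```

```text
time_s: 4.4
tool_pos: [0.5338, 0.1406, 0.0766]
orientation: [-0.001, 0.779, 0.627, 0.001]
ft_force: [-1.7, 9.2, 3.5]
opening: 0.009
grasp_force: 42.5
[[ 0.213  0.977 -0.   ]
 [ 0.977 -0.213  0.003]
 [ 0.003 -0.001 -1.   ]]
dp [29.  -8.   0.1] rot [-0.001 -0.003  0.005]
```

```bash
python3 -m handwheel '[{"dp":[7,-2,0],"rot":[0,0,0]},{"dp":[14,-4,0],"rot":[0,0,0]},{"dp":[21,-6,0],"rot":[0,0,0]},{"dp":[29,-8,0],"rot":[0,0,0]},{"dp":[32,-9,0],"rot":[0,0,0]},{"dp":[32,-9,0],"rot":[0,0,0]}]'
python3 log.py
python3 - <<'E'
from h import *
im=optics.read_camera("scene");cv2.imwrite("pics/s2.png",cv2.resize(im[195:275,300:420,::-1],(720,480),interpolation=cv2.INTER_CUBIC))
E
```

```text
time_s: 5.0
tool_pos: [0.5323, 0.1724, 0.0766]
orientation: [0.0, 0.78, 0.626, 0.0]
ft_force: [-2.1, 0.6, 5.5]
opening: 0.0091
grasp_force: 42.8
```

```bash
python3 -m handwheel '[{"dp":[0,0,0],"rot":[0,0,0]},{"dp":[0,0,0],"rot":[0,0,0]},{"dp":[0,0,0],"rot":[0,0,0]},{"dp":[0,0,-15],"rot":[0,0,0]},{"dp":[0,0,-45],"rot":[0,0,0]},{"dp":[0,0,-90],"rot":[0,0,0]},{"dp":[-10,0,-130],"rot":[0,0,-0.1]},{"dp":[-40,10,-150],"rot":[0,0,-0.2]},{"dp":[-80,20,-155],"rot":[0,0,-0.27]},{"dp":[-100,20,-155],"rot":[0,0,-0.27]},{"dp":[-100,20,-155],"rot":[0,0,-0.27]}]' 0.2
python3 log.py
python3 - <<'E'
from h import *
import pickle
w=optics.camera_params("wrist");im=optics.read_camera("wrist");pickle.dump(w,open("w3.pkl","wb"))
cv2.imwrite("pics/w3.png",im[:,:,::-1])
E
python3 - <<'E'
# kinematic fit
import json,numpy as np
from scipy.optimize import least_squares
from scipy.spatial.transform import Rotation as R
L=[json.loads(l) for l in open("log.jsonl")]
L.append(dict(joint_pos=[-1.32769182e+00,9.18276717e-02,1.23179415e+00,-3.17255929e-05,1.81976434e+00,-5.66544125e-02],tool_pos=[0.17713759,-0.57303314,0.24892128],orientation=[-8.91e-04,9.88789268e-01,1.49315036e-01,-9.8788e-05]))
def res(p):
    o,l1,l2,e,h3=p;out=[]
    for s in L:
        q=s["joint_pos"];r=np.hypot(*s["tool_pos"][:2]);a=q[1];b=q[1]+q[2]
        out+=[o+l1*np.sin(a)+l2*np.sin(b)+e*np.cos(b)-r, h3+l1*np.cos(a)+l2*np.cos(b)-e*np.sin(b)-s["tool_pos"][2]]
    return np.array(out)
f=least_squares(res,[0,.45,.5,0,.2]);print(f.x.round(4),abs(f.fun).max())
for s in L: print(np.round(s["joint_pos"],3),np.round(np.hypot(*s["tool_pos"][:2]),4), round(np.arctan2(s["tool_pos"][1],s["tool_pos"][0])-s["joint_pos"][0],4))
E
```

```text
time_s: 6.15
tool_pos: [0.5301, 0.0677, 0.2328]
orientation: [0.001, 0.69, 0.724, 0.001]
ft_force: [-1.2, 0.8, 0.3]
opening: 0.0343
grasp_force: 0.0
[ 0.0011  0.37    0.5586  0.0942 -0.1648] 0.0008761897428812837
[-0.235 -0.305  1.6   -0.     1.847  1.27 ] 0.4531 0.075
[ 0.091 -0.08   1.424  0.002  1.8    1.591] 0.5363 0.0646
[ 0.186 -0.034  1.569 -0.     1.607  1.706] 0.5499 0.0617
[ 1.930e-01 -2.000e-03  1.634e+00  1.000e-03  1.506e+00  1.612e+00] 0.5527 0.0619
[ 0.194 -0.002  1.634  0.003  1.508  0.409] 0.552 0.0635
[ 2.530e-01  1.900e-02  1.614e+00 -1.000e-03  1.509e+00  4.720e-01] 0.5595 0.0605
[ 6.400e-02 -9.000e-02  1.442e+00 -1.000e-03  1.787e+00  1.600e-02] 0.5344 0.0632
[-1.328  0.092  1.232 -0.     1.82  -0.057] 0.5998 0.0567
```

View pics/w3.png

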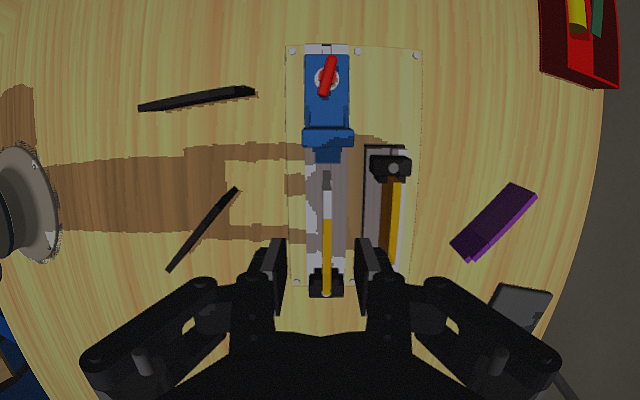

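The keeper is now back: its lip ends at row 160, and the plate's frosted end with the notch is at (327,172–190). Clear amber runs to (326,290). A small tilt gives kinematic data so I can choose the grasp tilt.

```bash
python3 -m handwheel '[{"dp":[0,0,0],"rot":[0,0.13,0]},{"dp":[0,0,0],"rot":[0,0.26,0]},{"dp":[0,0,0],"rot":[0,0.4,0]},{"dp":[0,0,0],"rot":[0,0.4,0]},{"dp":[0,0,0],"rot":[0,0.4,0]}]' >/dev/null
python3 log.py
python3 -m handwheel '[{"dp":[0,0,0],"rot":[-0.13,0.4,0]},{"dp":[0,0,0],"rot":[-0.26,0.4,0]},{"dp":[0,0,0],"rot":[-0.4,0.4,0]},{"dp":[0,0,0],"rot":[-0.4,0.4,0]},{"dp":[0,0,0],"rot":[-0.4,0.4,0]}]'
python3 log.py
cat > kin.py <<'E'
import json,numpy as np
from scipy.optimize import least_squares
from scipy.spatial.transform import Rotation as R
def rz(a):return R.from_euler("z",a).as_matrix()
def ry(a):return R.from_euler("y",a).as_matrix()
# tool at zero: z up chain; tool y radial at q6=0,tool down
def fk(q,p):
    o,l1,l2,e,h,l3,lat,wo,wl=p
    A=rz(q[0]);X=np.array([0,0,h])+A@[o,lat,0]
    A=A@ry(q[1]);X=X+A@[0,0,l1]
    A=A@ry(q[2]);X=X+A@[e,0,l2]
    A=A@rz(q[3])@ry(q[4]);X=X+A@[wo,wl,0]
    A=A@rz(q[5]);X=X+A@[0,0,l3]
    return X,A@T0
T0=rz(-np.pi/2)
def load():
    L=[json.loads(l) for l in open("log.jsonl")]
    L.append(dict(joint_pos=[-1.32769182e+00,9.18276717e-02,1.23179415e+00,-3.17255929e-05,1.81976434e+00,-5.66544125e-02],tool_pos=[0.17713759,-0.57303314,0.24892128],orientation=[-8.91e-04,9.88789268e-01,1.49315036e-01,-9.8788e-05]))
    return L
def fit():
    L=load()
    def res(p): return np.concatenate([fk(s["joint_pos"],p)[0]-s["tool_pos"] for s in L])
    return least_squares(res,[0,.4,.5,.09,.2,.3,0,0,0],x_scale=.1,loss="soft_l1",f_scale=.002)
E
python3 - <<'E'
from kin import *
f=fit();print(f.x.round(4),abs(f.fun).max())
for s in load():
    q=s["orientation"];Rm=R.from_quat([q[1],q[2],q[3],q[0]]).as_matrix();M=fk(s["joint_pos"],f.x)[1]
    print(np.round(s["joint_pos"],2),np.round(R.from_matrix(Rm.T@M).as_rotvec(),3))
E
```

```text
time_s: 7.2
tool_pos: [0.527, 0.0714, 0.2263]
orientation: [-0.148, 0.651, 0.626, 0.403]
ft_force: [-0.4, -0.4, -0.6]
opening: 0.034
grasp_force: 0.0
[0.     0.3726 0.5585 0.0969 0.1572 0.322  0.034  0.     0.    ] 3.6320297047698347e-09
[-0.24 -0.31  1.6  -0.    1.85  1.27] [ 0.    -0.    -3.142]
[ 0.09 -0.08  1.42  0.    1.8   1.59] [ 0.    -0.    -3.142]
[ 0.19 -0.03  1.57 -0.    1.61  1.71] [ 0.    -0.    -3.142]
[ 0.19 -0.    1.63  0.    1.51  1.61] [ 0.    -0.    -3.142]
[ 0.19 -0.    1.63  0.    1.51  0.41] [ 0.     0.    -3.142]
[ 0.25  0.02  1.61 -0.    1.51  0.47] [ 0.     0.    -3.142]
[ 0.06 -0.09  1.44 -0.    1.79  0.02] [ 0.     0.    -3.142]
[-0.16 -0.08  1.48  0.4   1.81 -0.13] [ 0.     0.    -3.142]
[-0.43 -0.32  1.86  0.89  1.57 -0.38] [ 0.     0.    -3.142]
[-1.33  0.09  1.23 -0.    1.82 -0.06] [-0.     0.    -3.142]
```

```bash
sed -i 's/^T0=.*/T0=rz(np.pi\/2)/' kin.py; cat >> kin.py <<'E'
PRM=[0,.3726,.5585,.0969,.1572,.322,.034,0,0]
LO=np.array([-2.87,-.86,.17,-1.51,.06,-2.65]);HI=np.array([2.87,2.18,2.46,4.65,2.69,2.65])
def ik(X,M,seeds):
    best=None
    for s in seeds:
        def res(q):
            x,m=fk(q,PRM);return np.r_[(x-X)*10,R.from_matrix(M.T@m).as_rotvec()]
        f=least_squares(res,np.clip(s,LO+.02,HI-.02),bounds=(LO+.01,HI-.01))
        if best is None or f.cost<best.cost: best=f
        if f.cost<1e-8: break
    return best.cost,best.x
def toolpose(plateX,plateR,phi,sgn,gx,gz):
    y=sgn*np.array([0,1,0]);z=np.array([np.sin(phi),0,-np.cos(phi)])
    return plateX+plateR@[gx,0,gz], plateR@np.c_[np.cross(y,z),y,z]
def grasp_plate(o=(.539,.0154),yaw=.056):
    A=rz(yaw);return np.array([o[0],o[1],.0535]),np.c_[A@[0,1,0],A@[-1,0,0],[0,0,1]]
def final_plate(lens=(.764,-.15,.30),yaw=-.215,dist=.15):
    A=rz(yaw);s=2**-.5
    Rp=A@np.array([[0,s,-s],[-1,0,0],[0,s,s]])
    v=A@[-s,0,-s];lab=np.array(lens)+dist*v
    return lab-Rp@[.040,.004,0],Rp
E
python3 - <<'E'
from kin import *
np.set_printoptions(precision=2,suppress=True)
rng=np.random.default_rng(0)
S=[[0,0,1.5,0,1.8,0],[0,.3,1,0,1.2,2],[0,.3,1,0,1.2,-2]]+[LO+(HI-LO)*rng.random(6) for _ in range(12)]
for sgn in(-1,1):
  for d in range(-60,91,15):
    ph=np.radians(d)
    a=ik(*toolpose(*grasp_plate(),ph,sgn,-.035,.014),S);b=ik(*toolpose(*final_plate(),ph,sgn,-.035,.014),S)
    print(sgn,d,"%.1e"%a[0],a[1] if a[0]<1e-7 else "","| %.1e"%b[0],b[1] if b[0]<1e-7 else "")
E
```

```text
-1 -60 6.1e-31 [ 0.4   0.26  1.67 -0.96  1.67  0.49] | 3.7e-20 [-0.6   0.14  1.65  1.22  1.5   2.09]
-1 -45 8.8e-31 [ 0.31  0.13  1.69 -0.75  1.57  0.36] | 6.0e-22 [-0.55 -0.07  1.77  1.06  1.26  2.22]
-1 -30 1.1e-21 [ 0.2   0.03  1.69 -0.52  1.5   0.2 ] | 2.8e-21 [-0.44 -0.24  1.85  0.81  1.03  2.44]
-1 -15 6.3e-30 [ 0.06 -0.02  1.69 -0.26  1.48  0.02] | 3.9e-03 
-1 0 1.2e-19 [-0.1  -0.02  1.67 -0.    1.49 -0.15] | 1.1e-02 
-1 15 3.2e-30 [-0.25  0.02  1.65  0.25  1.55 -0.32] | 8.5e-26 [ 0.09 -0.23  1.81 -0.59  0.96 -2.53]
-1 30 5.6e-18 [-0.38  0.11  1.62  0.47  1.65 -0.45] | 8.1e-24 [ 0.22 -0.07  1.7  -0.88  1.18 -2.27]
-1 45 8.5e-25 [-0.48  0.23  1.58  0.67  1.75 -0.55] | 8.5e-25 [ 0.3   0.13  1.56 -1.06  1.42 -2.13]
-1 60 6.7e-31 [-0.55  0.37  1.54  0.84  1.87 -0.62] | 1.3e-23 [ 0.33  0.34  1.4  -1.19  1.65 -2.06]
-1 75 3.1e-22 [-0.59  0.52  1.5   1.01  1.99 -0.66] | 8.5e-24 [ 0.33  0.56  1.23 -1.3   1.87 -2.05]
-1 90 1.6e-24 [-0.6   0.68  1.46  1.18  2.11 -0.67] | 5.2e-30 [ 0.3   0.76  1.04 -1.44  2.07 -2.09]
1 -60 1.0e-04  | 7.6e-30 [-0.6   0.14  1.65  1.22  1.5  -1.06]
1 -45 7.7e-03  | 1.2e-22 [-0.55 -0.07  1.77  1.06  1.26 -0.93]
1 -30 3.1e-02  | 1.8e-23 [-0.44 -0.24  1.85  0.81  1.03 -0.7 ]
1 -15 7.4e-02  | 1.7e-30 [-0.27 -0.33  1.89  0.41  0.85 -0.32]
1 0 4.0e-02  | 9.5e-19 [-0.08 -0.33  1.87 -0.13  0.82  0.18]
1 15 1.2e-02  | 7.9e-28 [ 0.09 -0.23  1.81 -0.59  0.96  0.61]
1 30 1.0e-03  | 1.3e-29 [ 0.22 -0.07  1.7  -0.88  1.18  0.87]
1 45 2.3e-18 [-0.48  0.23  1.58  0.67  1.75  2.59] | 4.6e-25 [ 0.3   0.13  1.56 -1.06  1.42  1.01]
1 60 4.5e-21 [-0.55  0.37  1.54  0.84  1.87  2.52] | 1.7e-27 [ 0.33  0.34  1.4  -1.19  1.65  1.08]
1 75 1.4e-27 [-0.59  0.52  1.5   1.01  1.99  2.48] | 1.3e-18 [ 0.33  0.56  1.23 -1.3   1.87  1.09]
1 90 8.9e-17 [-0.6   0.68  1.46  1.18  2.11  2.47] | 4.8e-25 [ 0.3   0.76  1.04 -1.44  2.07  1.06]
```

```bash
python3 - <<'E'
from h import *
import pickle,kin
np.set_printoptions(precision=4,suppress=True)
w=pickle.load(open("w3.pkl","rb"));hsv=cv2.cvtColor(cv2.imread("pics/w3.png"),cv2.COLOR_BGR2HSV)
m=cv2.inRange(hsv,(18,190,120),(34,255,255));q=np.zeros_like(m);q[210:296,315:340]=m[210:296,315:340];ys,xs=np.nonzero(q)
X=np.array([onz("wrist",u,v,.0835,w) for u,v in zip(xs,ys)])[:,:2]
d=X-X.mean(0);v=np.linalg.svd(d,full_matrices=False)[2][0];v*=np.sign(v[1]);t=d@v
print(X.mean(0),np.arctan2(-v[0],v[1]),X.mean(0)+v*np.percentile(t,.5),X.mean(0)+v*np.percentile(t,99.5),np.percentile(d@[v[1],-v[0]],[2,98]))
A,B=X.mean(0)+v*np.percentile(t,.5),X.mean(0)+v*np.percentile(t,99.5)
print("mid from amber",A+v*.0595,B-v*.0255)
X,M=kin.toolpose(*kin.grasp_plate(),np.radians(30),-1,-.032,.015)
print(X);move(X,Rt=Rn.from_matrix(M))
X,M=kin.toolpose(*kin.grasp_plate(),np.radians(30),-1,-.032,.015+.09)
move(X,Rt=Rn.from_matrix(M))
E
```

```text
[0.5392 0.0013] 0.046903935560304234 [ 0.5413 -0.0427] [0.5374 0.0396] [-0.0034  0.0036]
mid from amber [0.5385 0.0168] [0.5386 0.0141]
[ 0.5408 -0.0165  0.0685]
dp [-174.7  -21.3   43. ] rot [ 0.396 -0.278  0.016]
dp [-110.8    6.8  -13.9] rot [ 0.396 -0.278  0.016]
```

```bash
python3 -m handwheel '[{"dp":[-22,2,-10],"rot":[0.09,-0.06,0]},{"dp":[-50,4,-14],"rot":[0.2,-0.14,0.01]},{"dp":[-80,6,-14],"rot":[0.3,-0.21,0.01]},{"dp":[-111,7,-14],"rot":[0.396,-0.278,0.016]},{"dp":[-111,7,-14],"rot":[0.396,-0.278,0.016]},{"dp":[-111,7,-14],"rot":[0.396,-0.278,0.016]}]'
python3 - <<'E'
from h import *
import kin
w=optics.camera_params("wrist");im=optics.read_camera("wrist")
cv2.imwrite("pics/w4.png",cv2.resize(im[80:380,160:480,::-1],(640,600)))
X,M=kin.toolpose(*kin.grasp_plate((.5387,.0154),.053),np.radians(30),-1,-.032,.015)
print(X);move(X,Rt=Rn.from_matrix(M))
E
```

```text
time_s: 7.8
tool_pos: [0.5456, -0.0169, 0.1641]
orientation: [-0.185, 0.662, 0.704, 0.179]
ft_force: [-0.5, 0.1, 0.9]
opening: 0.0343
grasp_force: 0.0
[ 0.54039521 -0.01655507  0.0685    ]
dp [-47.3  -5.6  83.9] rot [0.004 0.002 0.009]
```

View pics/w4.png

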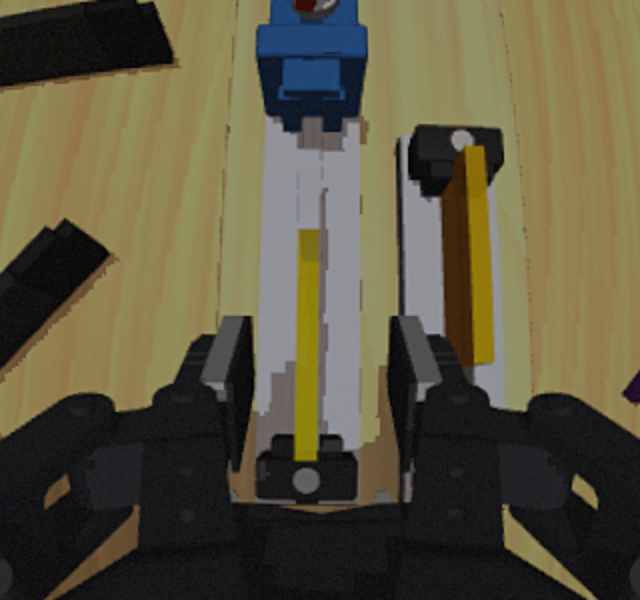

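The plate's amber edge at (305,230–460) lies between the open fingers, and the keeper is clear at the top. Descending.

```bash
python3 -m handwheel '[{"dp":[-5,-5.6,9],"rot":[0,0,0.009]},{"dp":[-15,-5.6,27],"rot":[0,0,0.009]},{"dp":[-28,-5.6,49],"rot":[0,0,0.009]},{"dp":[-40,-5.6,71],"rot":[0,0,0.009]},{"dp":[-47,-5.6,83],"rot":[0,0,0.009]},{"dp":[-47,-5.6,83],"rot":[0,0,0.009]}]'
python3 -c "
from h import *
import kin
X,M=kin.toolpose(*kin.grasp_plate((.5387,.0154),.053),np.radians(30),-1,-.032,.015)
move(X,Rt=Rn.from_matrix(M))"
```

```text
time_s: 8.45
tool_pos: [0.5378, -0.0174, 0.0664]
orientation: [-0.187, 0.666, 0.699, 0.178]
ft_force: [-0.5, -0.2, -0.2]
opening: 0.0343
grasp_force: 0.0
dp [ 1.7  2.7 -1.5] rot [ 0.002  0.001 -0.005]
```

Close with lateral correction.

```bash
python3 -m handwheel '[{"dp":[1,2,-1],"rot":[0,0,0]},{"dp":[1,2,-1],"rot":[0,0,0]},{"dp":[1,2,-1],"rot":[0,0,0]},{"dp":[1,2,-1],"rot":[0,0,0]},{"dp":[1,2,-1],"rot":[0,0,0]},{"dp":[1,2,-1],"rot":[0,0,0]}]' 1 60
python3 -c "
from h import *
p,r=pose();move(p+[0,0,.11],Rt=r)"
```

```text
time_s: 9.05
tool_pos: [0.5419, -0.0177, 0.0716]
orientation: [-0.185, 0.666, 0.7, 0.179]
ft_force: [-3.4, -2.1, 6.8]
opening: 0.0074
grasp_force: 59.3
dp [ 54.8   0.5 -95.4] rot [0. 0. 0.]
```

```bash
python3 -m handwheel '[{"dp":[4,0,-7],"rot":[0,0,0]},{"dp":[10,0,-17],"rot":[0,0,0]},{"dp":[17.5,0.2,-30],"rot":[0,0,0]},{"dp":[25,0.2,-43.5],"rot":[0,0,0]},{"dp":[35,0.3,-61],"rot":[0,0,0]},{"dp":[45,0.4,-78],"rot":[0,0,0]},{"dp":[55,0.5,-95.4],"rot":[0,0,0]},{"dp":[65,0.5,-113],"rot":[0,0,0]},{"dp":[75,0.5,-130],"rot":[0,0,0]},{"dp":[75,0.5,-130],"rot":[0,0,0]}]'
python3 log.py
python3 - <<'E'
from h import *
import pickle
w=optics.camera_params("wrist");im=optics.read_camera("wrist");pickle.dump(w,open("w5.pkl","wb"))
b=optics.read_camera("side")
cv2.imwrite("pics/w5raw.png",im[:,:,::-1])
cv2.imwrite("pics/w5.png",np.hstack([im[:,120:520,::-1],cv2.resize(b[100:300,220:420,::-1],(400,400),interpolation=cv2.INTER_CUBIC)]))
E
```

```text
time_s: 10.05
tool_pos: [0.5426, -0.0174, 0.2241]
orientation: [-0.183, 0.666, 0.701, 0.18]
ft_force: [-0.3, 0.6, -0.3]
opening: 0.0073
grasp_force: 58.4
```

View pics/w5.png

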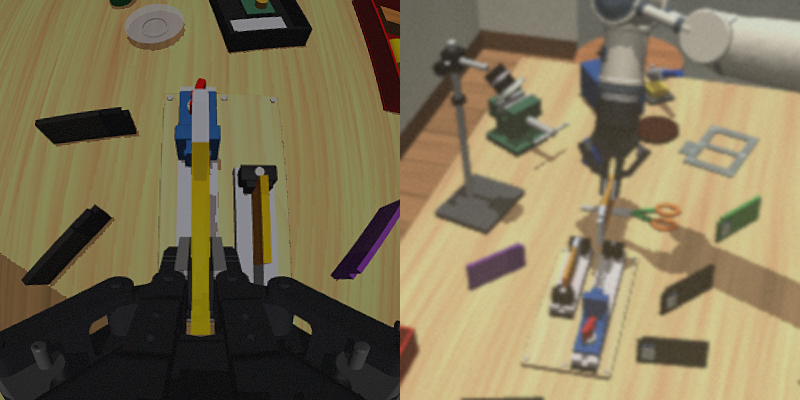

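The plate is out and held at (322,142–335) in the raw picture, and the other plate still stands. Now I plan the swing.

```bash
cat > plan.py <<'E'
from h import *
import kin
np.set_printoptions(precision=3,suppress=True)
G=(np.radians(30),-1,-.033,.018)
def steps(q0,q1,n,X0,M0):
    for i in range(1,n+1):
        X,M=kin.fk(q0+(q1-q0)*i/n,kin.PRM)
        print(i,"dp",np.round(M0.T@(X-X0)*1e3).astype(int).tolist(),"rot",np.round(kin.R.from_matrix(M0.T@M).as_rotvec(),3).tolist())
E
python3 - <<'E'
from plan import *
import pickle
p,r=pose();M0=r.as_matrix();q0=np.array(get_state()["joint_pos"])
# plate-in-tool check with the wrist picture
_,Mt=kin.toolpose(np.zeros(3),np.eye(3),*G);w=pickle.load(open("w5.pkl","rb"))
for c in [(.025,0,.03),(-.06,0,.03),(.052,0,.03)]:
    print(proj("wrist",p+M0@Mt.T@(np.array(c)-[G[2],0,G[3]]),w))
P,Rp=kin.final_plate();back=kin.rz(-.215)@[-.08,0,0]
S=[[.2,-.1,1.7,-.9,1.2,-2.3]]
Xp,Mp=kin.toolpose(P+back,Rp,*G);c1,qp=kin.ik(Xp,Mp,S)
Xf,Mf=kin.toolpose(P,Rp,*G);c2,qf=kin.ik(Xf,Mf,S)
print(c1,qp,c2,qf,Xp,Xf,"q0",q0)
for i in range(0,25,3):
    X,M=kin.fk(q0+(qp-q0)*i/24,kin.PRM);C=[X+M@Mt.T@(np.array(c)-[G[2],0,G[3]]) for c in [(.06,0,.03),(.06,0,-.03),(-.06,0,-.03)]]
    print(i,X,np.min([x[2] for x in C]).round(3),C[1],(X-.12*M[:,2]))
steps(q0,q0+(qp-q0)*.5,12,p,M0)
E
```

```text
[319.353 144.837]
[319.391 331.884]
[319.369  96.879]
3.8871280204932375e-19 [ 0.293 -0.276  1.879 -0.884  1.255 -2.247] 2.5151059167668496e-30 [ 0.219 -0.081  1.707 -0.876  1.182 -2.278] [ 0.583 -0.036  0.204] [ 0.661 -0.053  0.204] q0 [-0.372  0.025  1.427  0.498  1.877 -0.314]
0 [ 0.542 -0.017  0.22 ] 0.172 [0.537 0.075 0.172] [ 0.544 -0.077  0.324]
3 [ 0.535 -0.019  0.186] 0.122 [0.514 0.061 0.122] [ 0.539 -0.059  0.299]
6 [ 0.529 -0.026  0.16 ] 0.082 [0.493 0.034 0.082] [ 0.534 -0.046  0.279]
9 [ 0.527 -0.037  0.144] 0.056 [ 0.481 -0.004  0.056] [ 0.528 -0.035  0.264]
12 [ 0.529 -0.049  0.139] 0.046 [ 0.48  -0.048  0.046] [ 0.525 -0.025  0.256]
15 [ 0.537 -0.057  0.143] 0.054 [ 0.492 -0.09   0.054] [ 0.523 -0.015  0.254]
18 [ 0.55  -0.06   0.156] 0.079 [ 0.517 -0.123  0.079] [ 0.522 -0.002  0.258]
21 [ 0.566 -0.053  0.177] 0.119 [ 0.554 -0.14   0.119] [0.523 0.015 0.266]
24 [ 0.583 -0.036  0.204] 0.17 [ 0.596 -0.134  0.17 ] [0.524 0.039 0.277]
1 dp [-6, -2, 11] rot [0.013, -0.057, -0.086]
2 dp [-12, -5, 21] rot [0.029, -0.115, -0.174]
3 dp [-18, -7, 29] rot [0.05, -0.171, -0.264]
4 dp [-24, -10, 37] rot [0.073, -0.228, -0.356]
5 dp [-31, -12, 43] rot [0.101, -0.283, -0.45]
6 dp [-37, -13, 48] rot [0.132, -0.338, -0.545]
7 dp [-43, -15, 52] rot [0.167, -0.392, -0.643]
8 dp [-49, -16, 55] rot [0.206, -0.445, -0.741]
9 dp [-54, -16, 56] rot [0.249, -0.497, -0.84]
10 dp [-59, -16, 57] rot [0.296, -0.548, -0.94]
11 dp [-63, -15, 57] rot [0.347, -0.597, -1.041]
12 dp [-67, -14, 56] rot [0.403, -0.646, -1.142]
```

```bash
python3 - <<'E'
from plan import *
p,r=pose();M0=r.as_matrix();q0=np.array(get_state()["joint_pos"])
P,Rp=kin.final_plate();back=kin.rz(-.215)@[-.08,0,0]
Xp,Mp=kin.toolpose(P+back,Rp,*G);c1,qp=kin.ik(Xp,Mp,[[.2,-.1,1.7,-.9,1.2,-2.3]])
pm=np.array([.50,-.03,.29]);q=q0
out=[]
for i in range(1,25):
    _,M=kin.fk(q0+(qp-q0)*i/24,kin.PRM);s=i/24
    X=(1-s)**2*p+2*s*(1-s)*(2*pm-.5*(p+Xp))+s*s*Xp
    c,qn=kin.ik(X,M,[q]);
    if i%3==0: print(i,"%.0e"%c,qn,X,np.abs(qn-q).max())
    q=qn;out.append((X,M))
M1,X1=out[11][1],out[11][0]
for k,(A,B) in {0:(p,M0),12:(X1,M1)}.items():
    for X,M in out[k:k+12]:
        print("dp",np.round(B.T@(X-A)*1e3).astype(int).tolist(),"rot",np.round(kin.R.from_matrix(B.T@M).as_rotvec(),2).tolist())
E
```

```text
3 1e-30 [-0.301 -0.052  1.406  0.335  1.915 -0.528] [ 0.52  -0.021  0.252] 0.07490590234410743
6 1e-29 [-0.212 -0.11   1.395  0.161  1.925 -0.771] [ 0.505 -0.025  0.275] 0.08367077182086269
9 2e-29 [-0.11  -0.157  1.408 -0.021  1.902 -1.032] [ 0.499 -0.027  0.287] 0.08849070254726243
12 4e-30 [-0.004 -0.199  1.451 -0.202  1.843 -1.3  ] [ 0.5  -0.03  0.29] 0.0893632573190728
15 7e-28 [ 0.099 -0.237  1.525 -0.376  1.749 -1.564] [ 0.509 -0.032  0.283] 0.08709296811915324
18 2e-25 [ 0.189 -0.269  1.628 -0.542  1.619 -1.817] [ 0.526 -0.034  0.266] 0.08238526890642861
21 2e-23 [ 0.256 -0.287  1.751 -0.705  1.454 -2.049] [ 0.55  -0.035  0.24 ] 0.07465113546746527
24 9e-22 [ 0.293 -0.276  1.879 -0.884  1.255 -2.247] [ 0.583 -0.036  0.204] 0.07016082507160148
dp [5, -8, -11] rot [0.01, -0.06, -0.09]
dp [10, -16, -20] rot [0.03, -0.11, -0.17]
dp [14, -22, -29] rot [0.05, -0.17, -0.26]
dp [17, -28, -37] rot [0.07, -0.23, -0.36]
dp [20, -33, -44] rot [0.1, -0.28, -0.45]
dp [22, -37, -50] rot [0.13, -0.34, -0.55]
dp [24, -40, -55] rot [0.17, -0.39, -0.64]
dp [26, -42, -59] rot [0.21, -0.44, -0.74]
dp [26, -43, -62] rot [0.25, -0.5, -0.84]
dp [27, -44, -64] rot [0.3, -0.55, -0.94]
dp [26, -43, -66] rot [0.35, -0.6, -1.04]
dp [26, -42, -66] rot [0.4, -0.65, -1.14]
dp [-2, 0, 1] rot [0.05, -0.04, -0.11]
dp [-5, 1, 4] rot [0.1, -0.08, -0.22]
dp [-8, 2, 8] rot [0.15, -0.11, -0.33]
dp [-13, 4, 12] rot [0.21, -0.14, -0.45]
dp [-18, 6, 18] rot [0.26, -0.17, -0.56]
dp [-23, 9, 25] rot [0.32, -0.2, -0.67]
dp [-29, 12, 33] rot [0.39, -0.22, -0.79]
dp [-36, 16, 42] rot [0.45, -0.24, -0.9]
dp [-44, 21, 52] rot [0.52, -0.26, -1.02]
dp [-52, 25, 63] rot [0.59, -0.28, -1.13]
dp [-61, 31, 75] rot [0.67, -0.29, -1.24]
dp [-71, 37, 89] rot [0.74, -0.3, -1.36]
```

```bash
python3 -m handwheel '[{"dp":[5,-8,-11],"rot":[0.01,-0.06,-0.09]},{"dp":[10,-16,-20],"rot":[0.03,-0.11,-0.17]},{"dp":[14,-22,-29],"rot":[0.05,-0.17,-0.26]},{"dp":[17,-28,-37],"rot":[0.07,-0.23,-0.36]},{"dp":[20,-33,-44],"rot":[0.1,-0.28,-0.45]},{"dp":[22,-37,-50],"rot":[0.13,-0.34,-0.55]},{"dp":[24,-40,-55],"rot":[0.17,-0.39,-0.64]},{"dp":[26,-42,-59],"rot":[0.21,-0.44,-0.74]},{"dp":[26,-43,-62],"rot":[0.25,-0.5,-0.84]},{"dp":[27,-44,-64],"rot":[0.3,-0.55,-0.94]},{"dp":[26,-43,-66],"rot":[0.35,-0.6,-1.04]},{"dp":[26,-42,-66],"rot":[0.4,-0.65,-1.14]}]'
python3 -m handwheel '[{"dp":[-2,0,1],"rot":[0.05,-0.04,-0.11]},{"dp":[-5,1,4],"rot":[0.1,-0.08,-0.22]},{"dp":[-8,2,8],"rot":[0.15,-0.11,-0.33]},{"dp":[-13,4,12],"rot":[0.21,-0.14,-0.45]},{"dp":[-18,6,18],"rot":[0.26,-0.17,-0.56]},{"dp":[-23,9,25],"rot":[0.32,-0.2,-0.67]},{"dp":[-29,12,33],"rot":[0.39,-0.22,-0.79]},{"dp":[-36,16,42],"rot":[0.45,-0.24,-0.9]},{"dp":[-44,21,52],"rot":[0.52,-0.26,-1.02]},{"dp":[-52,25,63],"rot":[0.59,-0.28,-1.13]},{"dp":[-61,31,75],"rot":[0.67,-0.29,-1.24]},{"dp":[-71,37,89],"rot":[0.74,-0.3,-1.36]}]'
python3 - <<'E'
from plan import *
import pickle
w=optics.camera_params("wrist");im=optics.read_camera("wrist");pickle.dump(w,open("w6.pkl","wb"))
cv2.imwrite("pics/w6.png",im[:,:,::-1]);print(proj("wrist",np.array([.764,-.15,.3]),w),get_state()["joint_pos"])
E
```

```text
time_s: 11.35
tool_pos: [0.4998, -0.0297, 0.2883]
orientation: [0.036, 0.164, 0.981, -0.094]
ft_force: [-0.2, 0.6, -1.2]
opening: 0.0073
grasp_force: 58.5
time_s: 12.55
tool_pos: [0.5827, -0.0348, 0.201]
orientation: [0.045, -0.486, 0.755, -0.437]
ft_force: [0.7, -0.0, -1.0]
opening: 0.0072
grasp_force: 58.5
[ 86.837 174.818] [ 0.294 -0.273  1.889 -0.884  1.246 -2.255]
```

View pics/w6.png

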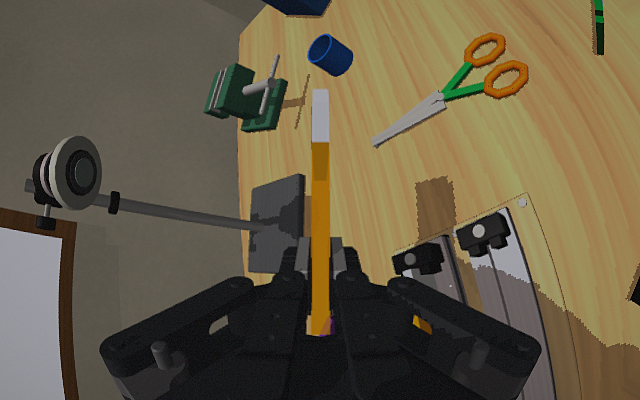

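The wrist picture shows the ring light at (75,173), the lens at (83,172), and the camera-base corners at about (253,187), (304,175), (300,273) and (250,270). I'm measuring the ring by mask and the base yaw.

```bash
cat > ring.py <<'E'
from plan import *
def ring(im,u,v,h=50):
    hsv=cv2.cvtColor(im,cv2.COLOR_RGB2HSV);u,v=int(u),int(v)
    y0,x0=max(v-h,0),max(u-h,0)
    g=cv2.GaussianBlur(hsv[y0:v+h,x0:u+h],(3,3),0)
    m=((g[...,2]>125)&(g[...,1]<70)).astype(np.uint8)
    n,l,s,c=cv2.connectedComponentsWithStats(m)
    k=1+np.argmax(s[1:,4]);cs,_=cv2.findContours((l==k).astype(np.uint8),cv2.RETR_EXTERNAL,cv2.CHAIN_APPROX_NONE)
    e=cv2.fitEllipse(cv2.convexHull(max(cs,key=len)));return np.array(e[0])+[x0,y0],e[1],e[2],s[k]
E
python3 - <<'E'
from ring import *
import pickle
w=pickle.load(open("w6.pkl","rb"));im=cv2.imread("pics/w6.png")[:,:,::-1].copy()
print(im[172,40:110:3].tolist())
print(ring(im,75,173))
for n,u,v in [("scene",262,216),("side",276,144)]:
    I=cv2.imread(f"pics/{n}0.png")[:,:,::-1].copy();print(n,ring(I,u,v,16))
c=np.array([onz("wrist",u,v,.012,w)[:2] for u,v in [(304,175),(253,187),(250,270),(300,273)]]);print(c)
for e in np.roll(c,-1,0)-c: print(np.degrees(np.arctan2(e[1],e[0])),np.linalg.norm(e))
E
```

```text
[[177, 163, 163], [153, 140, 140], [1, 5, 3], [179, 181, 168], [159, 158, 143], [65, 65, 60], [55, 54, 50], [51, 49, 48], [54, 54, 48], [24, 22, 23], [29, 27, 29], [16, 12, 18], [35, 40, 38], [35, 38, 37], [36, 41, 39], [35, 39, 37], [37, 40, 39], [37, 41, 39], [18, 17, 18], [51, 49, 46], [47, 47, 43], [100, 93, 83], [97, 90, 79], [98, 93, 81]]
(array([ 61.467, 166.731]), (24.417232513427734, 54.923851013183594), 9.477458000183105, array([ 24,  16,  17,  56, 274], dtype=int32))
scene (array([261.765, 214.03 ]), (22.89634132385254, 25.07469940185547), 0.4524111747741699, array([  9,   2,  19,  25, 175], dtype=int32))
side (array([286.633, 143.275]), (11.64670181274414, 31.006784439086914), 84.14178466796875, array([12, 10, 17, 12, 73], dtype=int32))
[[ 0.769 -0.221]
 [ 0.901 -0.259]
 [ 0.931 -0.114]
 [ 0.804 -0.083]]
-16.18823067998792 0.13801452754464724
78.5201315383847 0.14850399251390253
166.41286883666788 0.13035760036749192
-104.41510106034987 0.14215501070843056
```

```bash
python3 - <<'E'
from ring import *
import pickle
w=pickle.load(open("w6.pkl","rb"))
L=tri(ray("scene",262,214.3),ray("side",275.4,144.2),ray("wrist",75,173,w));c,d=ray("wrist",75,173,w)
print(L,np.linalg.norm(L-c),[proj(n,L) for n in P],proj("wrist",L,w))
for yaw in(-.24,-.215):
  for rad in (.034,):
    A=kin.rz(yaw);s=2**-.5;x=A@[-s,0,s];y=A@[0,1,0]
    for o in (0,.01,.02):
        Q=L+A@[-s,0,-s]*o
        q=np.array([proj("wrist",Q+rad*(np.cos(t)*x+np.sin(t)*y),w) for t in np.linspace(0,2*np.pi,24)])
        print(yaw,o,proj("wrist",Q,w),q.min(0),q.max(0))
im=cv2.imread("pics/w6.png");g=cv2.cvtColor(im,cv2.COLOR_BGR2GRAY)[130:216:2,34:108]
for r in g: print("".join(" .:-=+*#%@"[min(9,int(x)//20)] for x in r))
E
```

```text
[ 0.764 -0.149  0.311] 0.3110882442728794 [array([261.774, 213.402]), array([274.943, 144.478])] [ 75.979 172.998]
-0.24 0 [ 75.979 172.998] [ 49.948 135.546] [ 98.228 210.381]
-0.24 0.01 [ 83.151 172.825] [ 57.034 134.726] [105.317 210.844]
-0.24 0.02 [ 90.658 172.656] [ 64.511 133.903] [112.688 211.318]
-0.215 0 [ 75.979 172.998] [ 50.079 135.541] [ 98.094 210.38 ]
-0.215 0.01 [ 83.189 172.635] [ 57.216 134.539] [105.21  210.634]
-0.215 0.02 [ 90.734 172.27 ] [ 64.745 133.529] [112.606 210.892]
==========================================================================
==========================================================================
==========================================================================
====================================+++=-::::::::--=======================
==============================++**+=-::::::::::::::::-====================
===========================+*****=::::::::::::::::::::::-+================
==========================*****+::::::::::::::::::::::::::================
========================*##**+.::::::::::::::::::::::::::::-=+===========
[... 1926 characters left out ...]
:::::::::::::::::::::::::
   .   .             -*++++=::::::::::::::::::::::::::::::::::-:::-::-::::
+          .          :+++++=::::::::::::::::::::::::::::::::::::-:::--:-:
==:               .  .  :++=++=:::::::::::::::::::::::::::::-------------:
======-:.  -+-...         -=====-:::::::::::::::::::::::::::::::::::::-:--
===========#*-::.-:         -====--:::::::::::::::::::-==========---::::::
===========#=::.:+========--=====-----::::::::::::--======================
===========#-::.-=====================---=================================
==========#*-::.==========================================================
--========#+-:..+=========================================================
```

```bash
python3 - <<'E'
from plan import *
P_,Rp=kin.final_plate((.757,-.147,.303),-.222);X,M=kin.toolpose(P_,Rp,*G)
print(kin.ik(X,M,[get_state()["joint_pos"]]),X);move(X,Rt=Rn.from_matrix(M))
E
```

```text
(np.float64(1.2948938230772e-22), array([ 0.23 , -0.092,  1.712, -0.878,  1.2  , -2.271])) [ 0.654 -0.049  0.207]
dp [-22.6 -60.3  37.6] rot [-0.     0.007  0.022]
```

```bash
python3 -m handwheel '[{"dp":[-3,-8,5],"rot":[0,0,0.003]},{"dp":[-7,-20,12],"rot":[0,0.002,0.006]},{"dp":[-13,-34,21],"rot":[0,0.004,0.012]},{"dp":[-18,-48,30],"rot":[0,0.006,0.018]},{"dp":[-22,-58,36],"rot":[0,0.007,0.022]},{"dp":[-22.5,-60,37.5],"rot":[0,0.007,0.022]},{"dp":[-22.5,-60,37.5],"rot":[0,0.007,0.022]},{"dp":[-22.5,-60,37.5],"rot":[0,0.007,0.022]}]'
python3 - <<'E'
from plan import *
import pickle
w=optics.camera_params("wrist");im=optics.read_camera("wrist");pickle.dump(w,open("w7.pkl","wb"))
cv2.imwrite("pics/w7.png",im[:,:,::-1]);u,v=proj("wrist",np.array([.757,-.147,.303]),w).astype(int);print(u,v)
P_,Rp=kin.final_plate((.757,-.147,.303),-.222);X,M=kin.toolpose(P_,Rp,*G);move(X,Rt=Rn.from_matrix(M))
x0=max(u-60,0);g=cv2.cvtColor(im,cv2.COLOR_RGB2GRAY)[max(v-64,0):v+64:3,x0:u+60];print("origin",x0,max(v-64,0))
for r in g: print("".join(" .:-=+*#%@"[min(9,int(x)//20)] for x in r))
E
```

```text
time_s: 13.4
tool_pos: [0.6544, -0.0503, 0.215]
orientation: [0.048, -0.473, 0.763, -0.438]
ft_force: [-0.2, -0.2, -1.1]
opening: 0.007
grasp_force: 58.6
106 159
dp [-3.7  5.9  4.3] rot [-0.001  0.    -0.019]
origin 46 95
========================================================================================================================
========================================================================================================================
========================================================================================================================
========================================================================================================================
========================================================================================================================
========================================================================================================================
==========================================+++=-:::::::::-::=============================================================
===============================
[... 3624 characters left out ...]
   -=====================----=====+==============-----:::::.  .       :----:------------------:
=======#+-:::.+====+=+==--+=====================================================+-     .   .  .-:::::::::::::::::-------
======*#=-::.====================================================================+:          :+==================----:::
======#+-::..===========================================================================================================
.... .=--:::-+==========================================================================================================
......   .       :-=====================================================================================================
```

```bash
python3 -m handwheel '[{"dp":[0,0,0],"rot":[0,0,0]},{"dp":[0,0,0],"rot":[0,0,0]},{"dp":[0,0,0],"rot":[0,0,0]},{"dp":[0,0,0],"rot":[0,0,0]},{"dp":[0,0,0],"rot":[0,0,0]}]'
python3 - <<'E'
from plan import *
import pickle
P_,Rp=kin.final_plate((.757,-.147,.303),-.222);X,M=kin.toolpose(P_,Rp,*G)
for _ in range(3): move(X,Rt=Rn.from_matrix(M))
p,r=pose();M0=r.as_matrix();_,Mt=kin.toolpose(np.zeros(3),np.eye(3),*G)
w=optics.camera_params("wrist");im=optics.read_camera("wrist");cv2.imwrite("pics/w8.png",im[:,:,::-1])
for c in [(.025,0,.03),(-.06,0,.03),(.052,0,.03)]: print(proj("wrist",p+M0@Mt.T@(np.array(c)-[G[2],0,G[3]]),w))
for y in (100,200,300): print(y,[im[y,x].tolist() for x in range(306,336,3)])
print([(y,im[y,320].tolist()) for y in range(84,160,4)],[(y,im[y,318].tolist()) for y in range(316,344,3)])
E
```

```text
time_s: 13.95
tool_pos: [0.6546, -0.0502, 0.2148]
orientation: [0.048, -0.473, 0.763, -0.438]
ft_force: [0.2, 0.1, -1.7]
opening: 0.0072
grasp_force: 58.6
dp [-3.5  6.   4.1] rot [-0.002  0.    -0.018]
dp [-3.5  6.   4.1] rot [-0.002  0.    -0.018]
dp [-3.5  6.   4.1] rot [-0.002  0.    -0.018]
[319.381 143.318]
[319.59  335.439]
[319.352  94.379]
100 [[25, 41, 33], [22, 41, 33], [154, 145, 138], [161, 162, 168], [162, 163, 168], [161, 162, 170], [162, 163, 170], [160, 161, 171], [163, 138, 82], [141, 117, 75]]
200 [[67, 69, 70], [64, 67, 72], [164, 104, 4], [160, 102, 10], [160, 104, 10], [162, 104, 10], [159, 101, 10], [158, 101, 10], [81, 60, 43], [45, 45, 47]]
300 [[7, 8, 9], [24, 20, 24], [150, 99, 9], [164, 110, 10], [165, 110, 10], [165, 110, 10], [163, 109, 10], [172, 114, 10], [20, 18, 29], [14, 15, 19]]
[(84, [163, 140, 89]), (88, [137, 116, 88]), (92, [163, 164, 170]), (96, [159, 161, 168]), (100, [163, 163, 169]), (104, [157, 157, 164]), (108, [158, 157, 167]), (112, [159, 159, 166]), (116, [160, 160, 168]), (120, [157, 159, 165]), (124, [161, 161, 168]), (128, [159, 159, 166]), (132, [160, 161, 168]), (136, [160, 160, 167]), (140, [163, 166, 175]), (144, [141, 92, 8]), (148, [140, 93, 10]), (152, [141, 95, 10]), (156, [140, 93, 10])] [(316, [164, 110, 10]), (319, [166, 112, 10]), (322, [165, 111, 10]), (325, [163, 112, 10]), (328, [165, 111, 10]), (331, [165, 111, 10]), (334, [169, 131, 53]), (337, [7, 5, 11]), (340, [13, 17, 19]), (343, [22, 19, 26])]
```

```bash
python3 -m handwheel '[{"dp":[-1.5,3,2],"rot":[0,0,-0.009]},{"dp":[-3.5,6,4],"rot":[-0.002,0,-0.018]},{"dp":[-3.5,6,4],"rot":[-0.002,0,-0.018]},{"dp":[-3.5,6,4],"rot":[-0.002,0,-0.018]},{"dp":[-3.5,6,4],"rot":[-0.002,0,-0.018]},{"dp":[-3.5,6,4],"rot":[-0.002,0,-0.018]},{"dp":[-3.5,6,4],"rot":[-0.002,0,-0.018]}]'
python3 - <<'E'
from plan import *
P_,Rp=kin.final_plate((.757,-.147,.303),-.222);X,M=kin.toolpose(P_,Rp,*G);move(X,Rt=Rn.from_matrix(M));print(get_state()["dq"])
E
```

```text
time_s: 14.7
tool_pos: [0.6545, -0.049, 0.2071]
orientation: [0.044, -0.48, 0.759, -0.438]
ft_force: [-0.7, -0.9, 0.0]
opening: 0.0071
grasp_force: 58.6
dp [-0.   0.2  0.1] rot [ 0.  0. -0.]
[ 0.002  0.     0.001 -0.     0.001  0.   ]
```

```bash
python3 -c "
from station import workorder
print(workorder.close_job())"
```

```text
the job is handed in; nothing more can be done
None
```

The job is handed in at about 15 s: the clamped plate is out of the jig and held about 15 cm from the label camera, label up and notched edge uppermost, with the other plate left in its slot; the hand-in gave no verdict.

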